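Slide the small die along the rail into the jig's corner pocket

ROBOT

A 7-joint arm with a two-finger parallel gripper is mounted at the origin on a cart in front of the work surface, level with it; the furniture and walls round the work are solid. World frame = base frame: x ahead of the robot, y to its left, z up, the work surface at z = 0. Lengths are in m, angles in rad, forces in N, time in s.
With the tool pointing down it reaches from about 0.425 to 0.875 m from the base axis. Payload 4.7 kg.
Tool frame: the origin (TCP) lies at the very end of the fingers, on their centre line; the grasp point (between the pads) lies 19 mm behind it; z points along the fingers, y is the line along which they close (so a half turn about z gives the same grasp; the last joint's range is limited). The gripper opens to 87 mm and grips with 3 to 60 N. Pads are 19 mm wide; open, the fingers measure 117 mm over their backs; the gripper's body (75 mm by 190 mm) begins 51 mm behind the grasp point.
Start: joints at [-1.322, 0.321, -0.07, 1.45, 0.023, 1.371, -0.057], TCP at [0.151, 0.632, 0.223] pointing down, gripper open.
Joint ranges: [-2.86, 2.86], [-0.3, 2.09], [-1.38, 1.24], [0.06, 2.45], [-1.56, 4.7], [0.09, 2.05], [-2.69, 2.69]. Speed limits (rad/s): [2.57, 2.57, 3.14, 3.14, 3.14, 3.14, 3.14].

INTERFACE

Orientations are given as a rotation vector (axis times angle).
In Python, from bench import ctrl, get_image, job gives the robot as it stands.
- The arm moves only by the shell command python3 -m crank 'ROWS' [FORCE]. ROWS is JSON, a list that holds one entry, the list of rows, each a list of 5 numbers: the shift along the tool's x, y, z in mm, then the turn about the tool's z in rad, then the closure, from -1 (fully open) to 1 (shut), so that 0 is half open. A call has 1 to 10 rows; each row shifts and turns the commanded pose from where the row before left it, along the tool's axes as they then stand; what a row does not reach is not made up. A row lasts 1/12 s, in which the tool goes at most 41.7 mm and 7.16 degrees, less where a joint would pass 70% of its speed; a pose out of reach is approached as far as the arm can. A call with a gripper value outside its range is refused whole. The fingers move at their own pace and stop on an object; FORCE is the grip in N (left out, the last holds). Time passes only in rows, so rows that do not move let the fingers close. It gives the time, the measured TCP pose, the force, the opening and the grip force at its end, in the units of the state.
- ctrl.get_state(): the state, without advancing time (a new reading comes with each control period).
- get_image(name): name is "scene" or "top"; returns a dict with "pixels" (400x640x3 uint8, red, green, blue), "fx", "fy", "cx", "cy" (pixels), "T" (4x4, takes a point from camera to world coordinates). Camera axes: x right, y down, z forward; pixel columns grow to the right and rows downward; lengths in m; the calibration is good to about 2 mm. A picture is of the moment at which its call begins. There is no depth.
- job.close_job(): hands the job in; it is judged then, once.
The state is a dict: "time": time; "joint_positions": joint angles; "qd": joint speeds; "joint_torque": joint torques, N m; "position": TCP position; "tool_rot": TCP orientation; "ft_force": force on the tool from outside, world axes, zero at the start; "torque": the same for the moment, N m; "grip_width": opening from 0.0 (shut) to 1.0 (fully open); "grip_force": force on a finger pad.
Only numpy, scipy, OpenCV 4.12 (cv2) and the standard library are available. Lean on these libraries where they do the work, as an engineer would, in place of code of your own. Each camera call takes 0.05 s, during which the arm holds its last target. There are 200 camera calls.

TASK

The small round steel die lying on the wooden setting jig has to go into the jig's corner pocket. Do not pick it up: with the fingertips push it across the board against the long rail, then slide it along the rail into the pocket until it is fully home against the end stop. Leave the large round die and the square steel block on the jig where they are, and take the hand away at the end.

Things in the scene. Friction and masses are not known exactly. Their poses are not given: they have to be found in the camera images.
- jig: The setting jig, fixed on the bench: a pale wooden board 190 (x) by 330 (y) by 12 mm, origin at the centre of its underside, z up. A rail, an end stop and a lip, aluminium strips 16 mm high (tops 28 mm above the bench), stand on it and form the corner pocket, a channel 50 mm wide and 38 mm deep, open only towards jig -y. The rest of the board is open and flat; board and strips are waxed (friction with the die about 0.25).
- rail_mid (a point): Middle of the long rail's inner face, half-way up; jig x +78, y 0 mm. The rail is 14 mm wide and runs the whole length of the board along its far (+x) edge, parallel to jig y.
- stop_face (a point): Point on the inner face of the end stop, half-way up, at jig x +55, y +136 mm. The stop closes the +y end of the board; its face is square to the rail and reaches from the rail out to jig x +8 mm.
- lip_nose (a point): Tip of the lip's rounded nose, half-way up, at jig x +22, y +98 mm. The lip is 12 mm thick (jig x +16 to +28 mm), parallel to the rail, and runs from the end stop back to this nose, so the die can enter the pocket only along the rail.
- pocket_home (a point): Where the underside centre of the small die is when it is fully home, touching rail and end stop: jig x +55, y +113 mm, on the board 12 mm above the bench.
- small_die: The small round die: a plain steel disc 46 mm in diameter, 16 mm thick, 0.14 to 0.28 kg, origin at its underside's centre. It lies flat and loose on the board (underside 12 mm, top 28 mm above the bench) in a row of three things on the open part, in any of the three places (centres about 78 mm apart in jig y, all near jig x -35 mm).
- big_die: The large round die, to be left alone: a steel disc 60 mm in diameter, 16 mm thick, loose on the board in the same row, too wide for the pocket. Origin at its underside's centre.
- square_block: The square steel block, to be left alone: 62 x 62 x 19 mm, loose on the board in the same row, its sides within about 6 degrees of the jig's. Origin at its underside's centre.
Things that resemble listed ones, but are neither listed nor needed, are in the scene too. What is shaped like the small_die but green is not meant.

How it is judged:
On the way, in this order (a step that is already met when the one before it is completed fails the run):
1. the small die lies against the long rail, outside the pocket (x of small_die in the frame of jig above 0.052 m and y of small_die in the frame of jig below 0.095 m and z of small_die in the frame of jig below 0.017 m), for 0.1 s.
2. the small die is fully home in the corner pocket (x of small_die in the frame of jig between 0.0505 and 0.058 m and y of small_die in the frame of jig between 0.1095 and 0.116 m and z of small_die in the frame of jig between 0.009 and 0.015 m and angle between small_die's own z axis and vertical below 0.08 rad), for 0.2 s.
At the end, for the whole second after the job is handed in: The small die lies flat on the board in the corner pocket, its centre within 3.5 mm of home along the rail and 4.5 mm across it, and the large die and the square block are within 15 mm of where they started (all of step 2 and distance of each of big_die, square_block from where it was at the start of the episode below 0.015 m and linear speed of small_die below 0.01 m/s); the robot touches nothing.
It fails at once if the small die is lifted more than 8 mm off the board or tipped up (z of small_die in the frame of jig above 0.02 m or angle between small_die's own z axis and vertical above 0.35 rad).
It fails at once if the large die or the square block is moved 15 mm or more (distance of any of big_die, square_block from where it was at the start of the episode above 0.015 m).
It also fails if it takes over 42 s, if anything falls off the work surface, if the arm or the gripper's body presses on something with over 40 N, if the wrist force passes 120 N, or if a joint passes its speed limit or range.

## Working session

There is one attempt and no reset: what is moved stays moved. The work goes in short steps, Python scripts to look and compute and a shell command to move; the robot and the scene stay as the last step left them, time stands still between calls to the robot, and variables do not carry over. Pictures are saved under pics/ and viewed, at most 10 in all, crops included, and the job is handed in when it is done.

```bash
mkdir -p pics
python3 - <<'E'
from bench import ctrl,get_image
import cv2,numpy as np
for n in("scene","top"):
    d=get_image(n); cv2.imwrite(f"pics/{n}0.png",d["pixels"][:,:,::-1])
    print(n,d["fx"],d["fy"],d["cx"],d["cy"],np.round(d["T"],4).tolist())
s=ctrl.get_state();print(s["time"],s["position"],s["tool_rot"],s["grip_width"])
E
```

```text
scene 378.2803094559039 378.2803094559039 324.78398485963027 196.8803222119962 [[0.5252, -0.5734, 0.6288, 0.0847], [-0.8507, -0.3365, 0.4037, -0.3337], [-0.0199, -0.747, -0.6645, 0.6323], [0.0, 0.0, 0.0, 1.0]]
top 366.1530612629567 366.1530612629567 321.4338775209461 204.1098237362669 [[-0.0046, -0.9825, 0.1863, 0.4528], [-1.0, 0.0053, 0.003, -0.0008], [-0.0039, -0.1863, -0.9825, 0.8772], [0.0, 0.0, 0.0, 1.0]]
0.1 [0.15114684 0.63167485 0.22157781] [-3.67892913e-01 -3.11989282e+00  2.69020153e-03] 0.9999217090071417
```

View pics/top0.png

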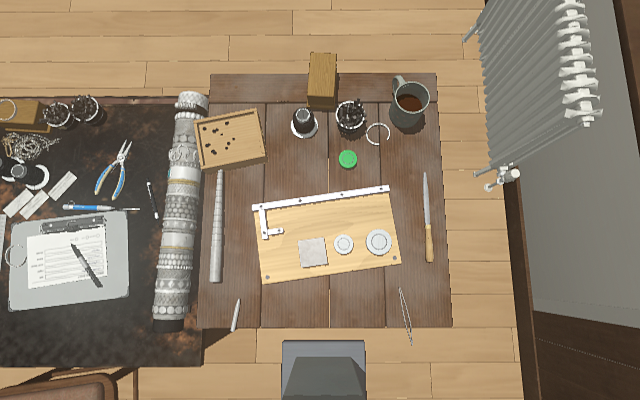

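View pics/scene0.png

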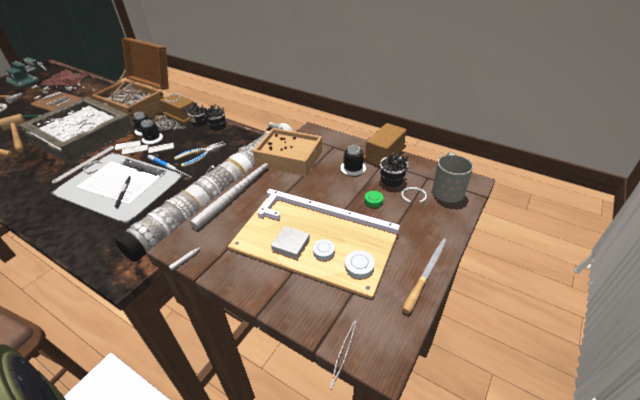

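Top view: the jig's rail runs from (254,207) to (389,188), with the pocket at its left end (~(268,222)). On the board there is a square block at (313,252), a small disc at (344,244) and a large disc at (378,241). The green disc at (348,159) is off the jig and is the decoy. The small steel disc at (344,244) fits small_die, so I'll confirm it in an enlarged crop.

Run:
```python
import cv2
i=cv2.imread("pics/top0.png")[175:295,245:405]
cv2.imwrite("pics/crop0.png",cv2.resize(i,None,fx=5,fy=5,interpolation=cv2.INTER_CUBIC))
```

```text
(no output)
```

View pics/crop0.png

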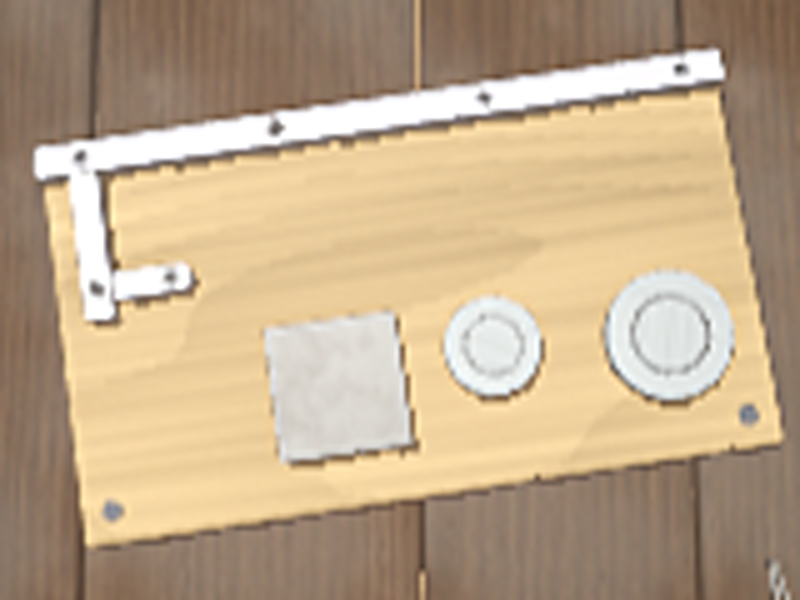

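```bash
cat > loc.py <<'E'
import numpy as np
from bench import get_image
from scipy.optimize import least_squares
def ray(d,u,v,z):
    T=np.array(d["T"]);r=T[:3,:3]@[(u-d["cx"])/d["fx"],(v-d["cy"])/d["fy"],1.];return (T[:3,3]+r*(z-T[2,3])/r[2])[:2]
E
python3 - <<'E'
from loc import *
d=get_image("top")
P=lambda c,z:ray(d,(c[0]+.5)/5-.5+245,(c[1]+.5)/5-.5+175,z)
J=[((36,148),92,165,.028),((38,180),78,165,.028),((724,78),78,-165,.028),((720,48),92,-165,.028),
((88,546),-95,165,.012),((783,440),-95,-165,.012),((108,177),78,136,.028),((193,280),22,98,.028)]
W=np.array([P(c,z) for c,_,_,z in J]);L=np.array([(x,y) for _,x,y,_ in J])/1000
R=lambda a:np.array([[np.cos(a),-np.sin(a)],[np.sin(a),np.cos(a)]])
s=least_squares(lambda p:(L@R(p[2]).T+p[:2]-W).ravel(),[.5,0,0]);p=s.x
print("jig",p,"res mm",np.round(s.fun.reshape(-1,2)*1000,1).tolist())
for n,c,z in[("small",(493,346),.028),("sl",(444,346),.028),("sr",(542,346),.028),("big",(669,335),.028),("b1",(264,327),.031),("b2",(395,312),.031),("b3",(411,443),.031),("b4",(282,460),.031)]:
    w=P(c,z);print(n,w.round(4),"jig",((w-p[:2])@R(p[2])*1000).round(1))
E
```

```text
jig [ 0.54587514 -0.00949829  0.14566054] res mm [[-1.5, 0.8], [-0.0, 0.2], [0.4, -1.6], [-0.4, -0.9], [-2.2, 0.4], [-1.2, -3.0], [2.9, 4.5], [1.9, -0.5]]
small [ 0.5201 -0.0481] jig [-31.1 -34.5]
sl [ 0.5202 -0.0255] jig [-27.7 -12.1]
sr [ 0.52   -0.0708] jig [-34.5 -56.9]
big [ 0.5248 -0.1296] jig [ -38.3 -115.8]
b1 [0.5292 0.0577] jig [-6.8 68.9]
b2 [ 0.5358 -0.0029] jig [-9.  8.]
b3 [ 0.4759 -0.0098] jig [-69.3   9.8]
b4 [0.4685 0.049 ] jig [-68.   69.1]
```

Confirmed: the small die sits at jig (-31,-34.5), its measured diameter is 45 mm, and the rail residuals are within mm. Plan:
1. Cradle it with fingers about 20 mm apart and push +x to the rail.
2. Regrip sideways and push +y.

First I turn to the jig's yaw and travel high.

```bash
cat >> loc.py <<'E'
from bench import ctrl
from scipy.spatial.transform import Rotation as Ro
JP=np.array([.54588,-.00950,.14566])
def where():
    s=ctrl.get_state();p=np.array(s["position"]);R=Ro.from_rotvec(s["tool_rot"]).as_matrix()
    c,n=np.cos(JP[2]),np.sin(JP[2]);M=np.array([[c,-n,0],[n,c,0],[0,0,1]])
    j=M.T@(p-[JP[0],JP[1],0]);t=M.T@R
    print("t",round(s["time"],2),"jig mm",(j*1000).round(1),"toolx in jig",t[:,0].round(3),"tooly",t[:,1].round(3),"z",t[2,2].round(4),"F",np.round(s["ft_force"],1),"w",round(s["grip_width"]*87,1),"q",np.round(s["joint_positions"],2))
E
python3 -m crank '[[[0,0,0,-0.095,0.54],[0,0,0,-0.095,0.54],[0,0,0,-0.095,0.54],[0,0,0,-0.096,0.54],[-37,0,0,0,0.54],[-37,0,0,0,0.54],[-37,0,0,0,0.54],[-37,0,0,0,0.54],[-37,0,0,0,0.54],[-37,0,0,0,0.54]]]'
python3 -c "import loc;loc.where()"
```

```text
time: 0.98
position: [0.3725, 0.6644, 0.2221]
tool_rot: [0.23, -3.133, 0.001]
ft_force: [0.8, 1.7, -0.9]
grip_width: 0.325
grip_force: 0.0
t 0.98 jig mm [-73.8 691.9 222.1] toolx in jig [-1.    -0.001  0.   ] tooly [-0.001  1.    -0.001] z -1.0 F [ 0.8  1.7 -0.9] w 28.3 q [-1.07  0.57 -0.03  1.11  0.02  1.47  0.61]
```

```bash
python3 -m crank '[[[0,-38,0,0,0.54],[0,-38,0,0,0.54],[0,-38,0,0,0.54],[0,-38,0,0,0.54],[0,-38,0,0,0.54],[0,-38,0,0,0.54],[0,-38,0,0,0.54],[0,-38,0,0,0.54],[0,-38,0,0,0.54],[0,-38,0,0,0.54]]]' >/dev/null
python3 -c "import loc;loc.where()"
python3 -m crank '[[[0,-34,0,0,0.54],[0,-34,0,0,0.54],[0,-34,0,0,0.54],[0,-34,0,0,0.54],[0,-34,0,0,0.54],[0,-34,0,0,0.54],[0,-34,0,0,0.54],[0,-34,0,0,0.54],[0,-34,0,0,0.54],[0,-34,0,0,0.54]]]' >/dev/null
python3 -c "import loc;loc.where()"
```

```text
t 1.82 jig mm [-75.6 310.3 222.4] toolx in jig [-1.    -0.001  0.   ] tooly [-0.001  1.     0.   ] z -1.0 F [1.1 0.3 0.2] w 20.0 q [-0.74  0.03  0.1   1.79 -0.    1.32  1.08]
t 2.65 jig mm [-75.4 -29.3 222.5] toolx in jig [-1.    -0.001 -0.   ] tooly [-0.001  1.     0.   ] z -1.0 F [ 0.7  0.5 -0.3] w 20.2 q [-0.43 -0.07  0.46  1.88  0.03  1.33  1.74]
```

```bash
python3 -m crank '[[[0,-5,34,0,0.54],[0,0,34,0,0.54],[0,0,34,0,0.54],[0,0,34,0,0.54],[0,0,24,0,0.54],[0,0,14,0,0.54],[0,0,0,0,0.54]]]' >/dev/null
python3 - <<'E'
from loc import *
import cv2
where()
i=get_image("top")["pixels"][:,:,::-1][175:295,245:405]
cv2.imwrite("pics/c1.png",cv2.resize(i,None,fx=5,fy=5,interpolation=cv2.INTER_CUBIC))
i=get_image("scene")["pixels"][:,:,::-1][180:300,220:410]
cv2.imwrite("pics/s1.png",cv2.resize(i,None,fx=4,fy=4,interpolation=cv2.INTER_CUBIC))
E
```

```text
t 3.23 jig mm [-78.1 -32.2  45.2] toolx in jig [-1.    -0.001  0.007] tooly [-0.001  1.     0.   ] z -1.0 F [-0.1 -0.6 -0.4] w 19.8 q [-0.4   0.13  0.48  2.08 -0.07  0.95  1.84]
```

View pics/s1.png

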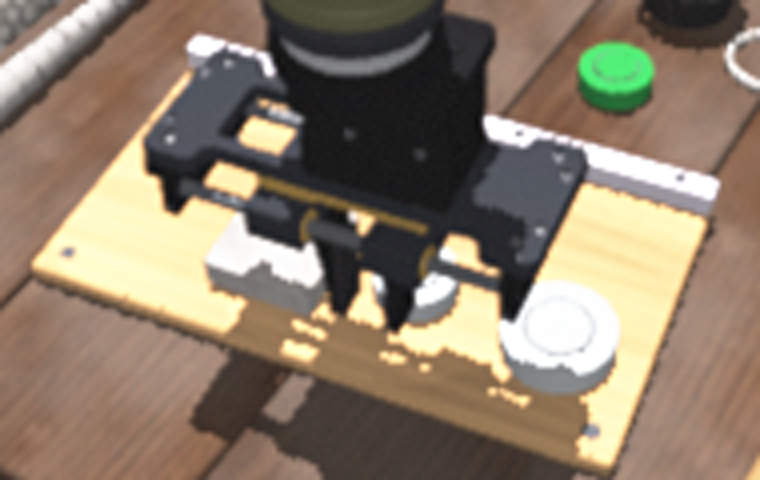

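The fingers (345,310) and (398,325) stand just on the near side of the small die (425,285), clear of the block and the big die. Descending.

```bash
python3 -m crank '[[[0,-2,12,0,0.54],[0,0,12,0,0.54],[0,0,4,0,0.54],[0,0,0,0,0.54]]]' >/dev/null
python3 -c "import loc;loc.where()"
```

```text
t 3.67 jig mm [-74.6 -34.7  21. ] toolx in jig [-1.    -0.001 -0.   ] tooly [-0.001  1.     0.   ] z -1.0 F [-0.6  0.7 -0.8] w 20.0 q [-0.39  0.18  0.48  2.09 -0.11  0.89  1.87]
```

```bash
python3 -m crank '[[[-6,0,3,0,0.54],[-6,0,0,0,0.54],[-6,0,0,0,0.54],[-6,0,0,0,0.54],[-7,0,0,0,0.54],[-7,0,0,0,0.54],[-7,0,0,0,0.54],[-7,0,0,0,0.54],[-7,0,0,0,0.54],[-7,0,0,0,0.54]]]' >/dev/null
python3 -c "import loc;loc.where()"
python3 -m crank '[[[-7,0,0,0,0.54],[-5,0,0,0,0.54],[-4,0,0,0,0.54],[-4,0,0,0,0.54],[-3,0,0,0,0.54],[0,0,0,0,0.54]]]' >/dev/null
python3 - <<'E'
from loc import *
import cv2
where()
i=get_image("top")["pixels"][:,:,::-1][175:295,245:405]
cv2.imwrite("pics/c2.png",cv2.resize(i,None,fx=5,fy=5,interpolation=cv2.INTER_CUBIC))
i=get_image("scene")["pixels"][:,:,::-1][180:300,220:410]
cv2.imwrite("pics/s2.png",cv2.resize(i,None,fx=4,fy=4,interpolation=cv2.INTER_CUBIC))
E
```

```text
t 4.5 jig mm [ -8.2 -34.7  17.5] toolx in jig [-1.    -0.001  0.   ] tooly [-0.001  1.     0.   ] z -1.0 F [-1.  -0.8  0.4] w 19.7 q [-0.37  0.32  0.46  1.94 -0.17  0.92  1.89]
t 5.0 jig mm [ 14.9 -34.6  17.6] toolx in jig [-1.    -0.001 -0.001] tooly [-0.001  1.    -0.   ] z -1.0 F [-0.2  0.2 -0. ] w 20.2 q [-0.36  0.36  0.45  1.89 -0.19  0.94  1.9 ]
```

View pics/s2.png

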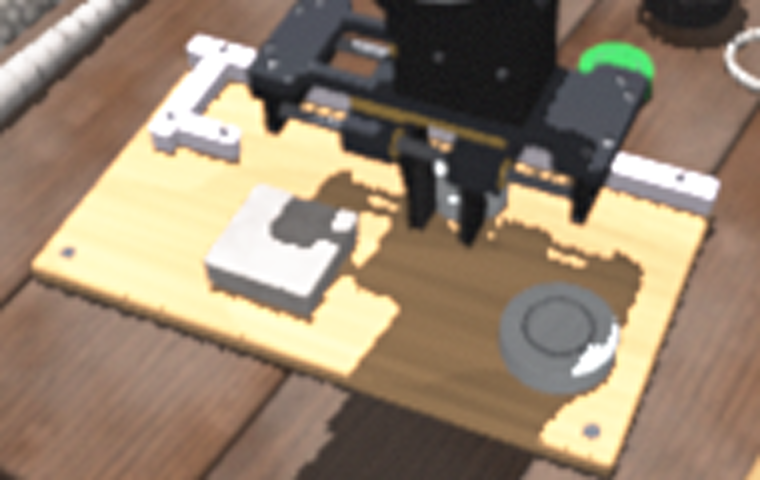

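The die (470,200) is cradled ahead of the fingers and moving to the rail; its neighbours haven't moved. I'll go on until contact shows as force.

```bash
python3 -m crank '[[[-3,0,0,0,0.54],[-3,0,0,0,0.54],[-2,0,0,0,0.54],[0,0,0,0,0.54]]]' >/dev/null
python3 -c "import loc;loc.where()"
python3 -m crank '[[[-2,0,0,0,0.54],[-1,0,0,0,0.54],[0,0,0,0,0.54]]]' >/dev/null
python3 -c "import loc;loc.where()"
```

```text
t 5.43 jig mm [ 22.7 -34.6  17.7] toolx in jig [-1.    -0.001 -0.001] tooly [-0.001  1.     0.   ] z -1.0 F [-0.1  0.   0.5] w 20.0 q [-0.36  0.37  0.45  1.87 -0.2   0.94  1.9 ]
t 5.68 jig mm [ 25.4 -34.7  17.6] toolx in jig [-1.    -0.001 -0.   ] tooly [-0.001  1.    -0.   ] z -1.0 F [-0.2  0.5  0.2] w 20.3 q [-0.36  0.38  0.45  1.86 -0.2   0.95  1.9 ]
```

```bash
python3 -m crank '[[[-1.5,0,0,0,0.54],[-1,0,0,0,0.54],[0,0,0,0,0.54]]]' |grep -A3 ft
python3 -c "import loc;loc.where()"
python3 -m crank '[[[-1,0,0,0,0.54],[0,0,0,0,0.54]]]' |grep -A3 ft
python3 -c "import loc;loc.where()"
```

```text
ft_force: [-4.0, -0.8, 1.8]
grip_width: 0.229
grip_force: 2.3
t 5.93 jig mm [ 26.4 -34.7  17.2] toolx in jig [-1.    -0.     0.003] tooly [-0.  1.  0.] z -1.0 F [-4.  -0.8  1.8] w 19.9 q [-0.36  0.38  0.45  1.86 -0.2   0.95  1.9 ]
ft_force: [-7.4, -1.3, 2.9]
grip_width: 0.23
grip_force: 3.5
t 6.1 jig mm [ 26.5 -34.7  17. ] toolx in jig [-1.    -0.     0.004] tooly [-0.     1.     0.001] z -1.0 F [-7.4 -1.3  2.9] w 20.0 q [-0.36  0.38  0.45  1.85 -0.2   0.95  1.9 ]
```

The die is against the rail (force builds at tool x = 26.4). I'll back off, lift, move to -y and turn a quarter while closing the fingers.

```bash
python3 -m crank '[[[4,0,0,0,0.54],[10,0,0,0,0.54],[10,0,0,0,0.54],[0,0,-30,0,0.54],[0,0,-30,0,0.54],[0,-20,0,0,1],[0,-25,0,0,1],[-25,-5,0,0,1],[-25,0,0,0,1],[0,0,0,0,1]]]' >/dev/null
python3 -m crank '[[[0,0,0,0.12,1],[0,0,0,0.12,1],[0,0,0,0.12,1],[0,0,0,0.12,1],[0,0,0,0.12,1],[0,0,0,0.12,1],[0,0,0,0.12,1],[0,0,0,0.12,1],[0,0,0,0.12,1],[0,0,0,0.12,1]]]' >/dev/null
python3 -m crank '[[[0,0,0,0.12,1],[0,0,0,0.12,1],[0,0,0,0.12,1],[0,0,0,0.01,1],[0,0,0,0,1]]]' >/dev/null
python3 - <<'E'
from loc import *
import cv2
where()
i=get_image("top")["pixels"][:,:,::-1][175:295,245:405]
cv2.imwrite("pics/c3.png",cv2.resize(i,None,fx=5,fy=5,interpolation=cv2.INTER_CUBIC))
i=get_image("scene")["pixels"][:,:,::-1][180:300,220:410]
cv2.imwrite("pics/s3.png",cv2.resize(i,None,fx=4,fy=4,interpolation=cv2.INTER_CUBIC))
E
```

```text
t 8.18 jig mm [ 54.1 -84.3  77.5] toolx in jig [-0.004  1.     0.   ] tooly [1.    0.004 0.   ] z -1.0 F [-0.2 -0.3 -1.2] w 0.3 q [-0.53  0.45  0.79  1.73 -0.35  1.11  0.52]
```

View pics/s3.png

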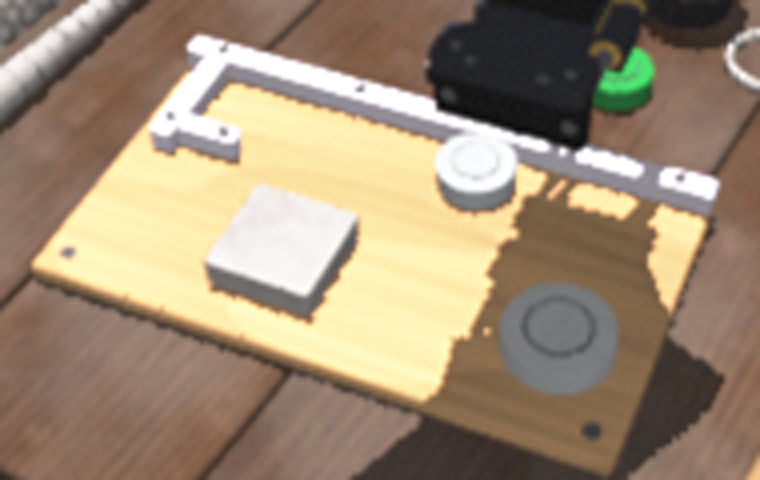

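The small die (477,165) lies flat against the rail; block and big die are undisturbed. Descend behind it and push along +y (tool +x).

```bash
python3 -m crank '[[[0,0,30,0,1],[0,0,20,0,1],[0,0,10,0,1],[0,0,0,0,1]]]' >/dev/null
python3 -c "import loc;loc.where()"
python3 -m crank '[[[8,0,0,0,1],[6,0,0,0,1],[7,0,0,0,1],[7,0,0,0,1],[7,0,0,0,1],[7,0,0,0,1],[7,0,0,0,1],[7,0,0,0,1],[7,0,0,0,1],[7,0,0,0,1]]]' >/dev/null
python3 -c "import loc;loc.where()"
```

```text
t 8.62 jig mm [ 52.6 -84.   15.1] toolx in jig [-0.002  1.     0.001] tooly [ 1.     0.002 -0.004] z -1.0 F [-0.2  0.6  0.2] w 0.5 q [-0.49  0.53  0.74  1.77 -0.41  1.01  0.56]
t 9.45 jig mm [ 54.5 -13.9  17.6] toolx in jig [-0.001  1.     0.   ] tooly [ 1.     0.001 -0.   ] z -1.0 F [-0.4 -0.7  0.1] w 0.8 q [-0.62  0.49  0.74  1.81 -0.39  1.    0.43]
```

```bash
python3 -m crank '[[[7,0,0,0,1],[7,0,0,0,1],[7,0,0,0,1],[7,0,0,0,1],[7,0,0,0,1],[7,0,0,0,1],[6,0,0,0,1],[5,0,0,0,1],[4,0,0,0,1],[0,0,0,0,1]]]' >/dev/null
python3 - <<'E'
from loc import *
import cv2
where()
i=get_image("scene")["pixels"][:,:,::-1][180:300,220:410]
cv2.imwrite("pics/s4.png",cv2.resize(i,None,fx=4,fy=4,interpolation=cv2.INTER_CUBIC))
E
```

```text
t 10.28 jig mm [54.5 43.8 17.5] toolx in jig [-0.003  1.     0.001] tooly [ 1.     0.003 -0.   ] z -1.0 F [-0.5  0.6  0.2] w 0.4 q [-0.71  0.47  0.74  1.82 -0.38  0.99  0.33]
```

View pics/s4.png

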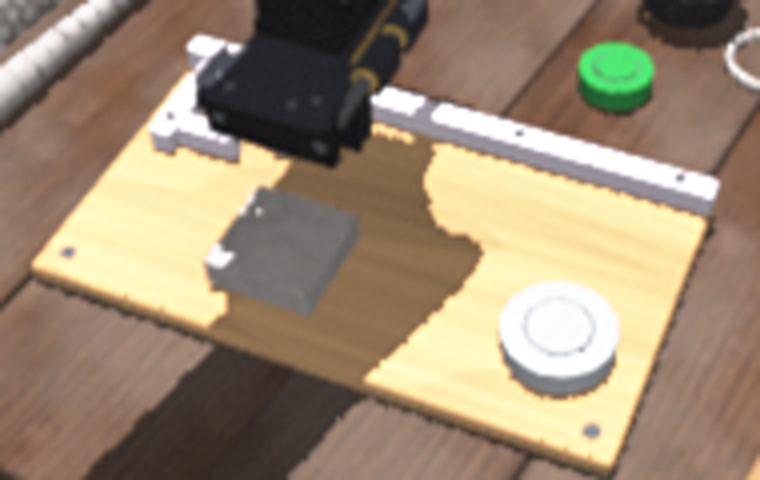

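The die is hidden under the hand and wasn't left behind; the board behind is clear. I'll continue gently, watching the force.

```bash
python3 -m crank '[[[5,0,0,0,1],[5,0,0,0,1],[5,0,0,0,1],[5,0,0,0,1],[4,0,0,0,1],[3,0,0,0,1],[3,0,0,0,1],[2,0,0,0,1],[0,0,0,0,1]]]' >/dev/null
python3 -c "import loc;loc.where()"
python3 -m crank '[[[2,0,0,0,1],[1,0,0,0,1],[1,0,0,0,1],[0,0,0,0,1]]]' >/dev/null
python3 -c "import loc;loc.where()"
```

```text
t 11.08 jig mm [54.4 75.1 17.5] toolx in jig [-0.002  1.     0.   ] tooly [1.    0.002 0.   ] z -1.0 F [ 0.1 -0.4  0.1] w 0.4 q [-0.76  0.47  0.73  1.83 -0.37  0.99  0.27]
t 11.42 jig mm [54.4 78.5 17.5] toolx in jig [-0.002  1.     0.   ] tooly [1.    0.002 0.   ] z -1.0 F [ 0.2 -0.5  0.6] w 0.1 q [-0.77  0.47  0.73  1.83 -0.37  0.98  0.26]
```

```bash
python3 -m crank '[[[1,0,0,0,1],[1,0,0,0,1],[0,0,0,0,1]]]' >/dev/null
python3 -c "import loc;loc.where()"
python3 -m crank '[[[1,0,0,0,1],[1,0,0,0,1],[0,0,0,0,1]]]' >/dev/null
python3 -c "import loc;loc.where()"
python3 -m crank '[[[1,0,0,0,1],[0,0,0,0,1]]]' >/dev/null
python3 -c "import loc;loc.where()"
```

```text
t 11.67 jig mm [54.4 80.4 17.6] toolx in jig [-0.001  1.    -0.   ] tooly [1.    0.001 0.   ] z -1.0 F [ 0.1 -0.7 -0. ] w 0.3 q [-0.77  0.47  0.73  1.83 -0.37  0.98  0.26]
t 11.92 jig mm [54.4 80.7 17.6] toolx in jig [-0.     1.    -0.002] tooly [1. 0. 0.] z -1.0 F [ 0.5 -4.5 -0.4] w 0.3 q [-0.78  0.47  0.73  1.83 -0.37  0.98  0.26]
t 12.08 jig mm [54.3 80.8 17.6] toolx in jig [ 0.     1.    -0.003] tooly [ 1. -0.  0.] z -1.0 F [ 1.1 -6.9 -0. ] w 0.6 q [-0.78  0.47  0.73  1.83 -0.37  0.98  0.25]
```

Firm contact at tool y = 80.7, as expected for home. Hold, back straight off, lift clear and look.

```bash
python3 -m crank '[[[0,0,0,0,1],[0,0,0,0,1],[-3,0,0,0,1],[-8,0,0,0,1],[-12,0,0,0,1],[0,0,-35,0,1],[0,0,-38,0,1],[-38,0,-38,0,1],[-38,0,-30,0,1],[-38,0,0,0,1]]]' >/dev/null
python3 -m crank '[[[-38,0,0,0,1],[-38,0,0,0,1],[0,0,0,0,1]]]' >/dev/null
python3 - <<'E'
from loc import *
import cv2
where()
d=get_image("top");i=d["pixels"][:,:,::-1][175:295,245:405]
cv2.imwrite("pics/c5.png",cv2.resize(i,None,fx=5,fy=5,interpolation=cv2.INTER_CUBIC))
E
```

```text
t 13.17 jig mm [  51.8 -127.3  147.1] toolx in jig [ 0.011  1.    -0.006] tooly [ 1.    -0.011  0.001] z -1.0 F [-0.8 -1.1 -0. ] w 0.2 q [-0.51  0.41  0.85  1.63 -0.32  1.24  0.54]
```

View pics/c5.png

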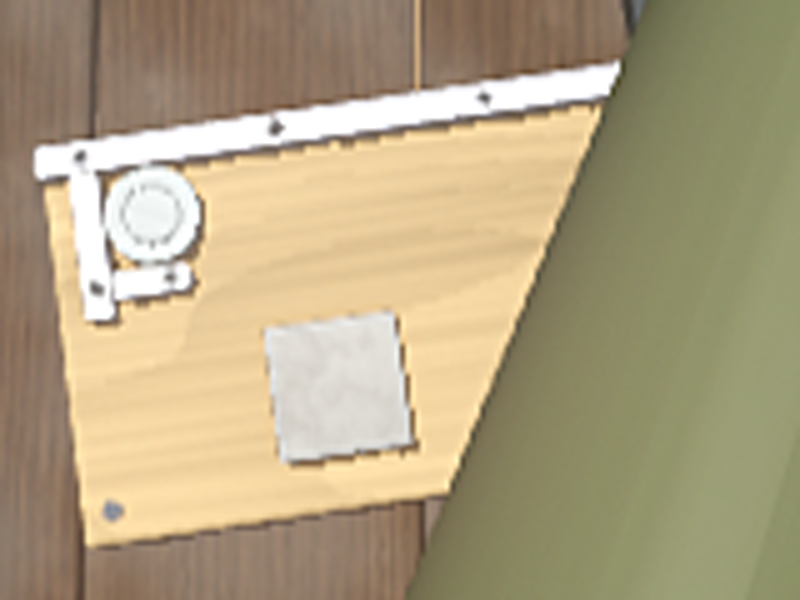

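The die at (152,214) touches the stop and the rail, and the block's corners are at their original pixels. I'll do a numeric check and hand in if it agrees.

Run:
```python
from loc import *
from bench import job
d=get_image("top");w=ray(d,152.5/5-.5+245,214.5/5-.5+175,.028)-JP[:2]
a=JP[2];j=w@np.array([[np.cos(a),-np.sin(a)],[np.sin(a),np.cos(a)]])*1000
print(j)
if abs(j[0]-55)<4 and abs(j[1]-113)<4: print(job.close_job())
```

```text
[ 53.85825986 113.73221337]
the job is handed in; nothing more can be done
None
```

The small die is fully home in the corner pocket: the last picture put it at about jig (54, 114) mm, against a target of (55, 113). The square block has not moved, the large die was in place when last seen, the hand is clear, and the job was handed in at about 13 s.

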